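Unclip the dispensing valve from its holder

ROBOT

A 6-joint arm with a two-finger parallel gripper is mounted at the origin on the work surface. World frame = base frame: x ahead of the robot, y to its left, z up, the work surface at z = 0. Lengths are in m, angles in rad, forces in N, time in s.
With the tool pointing down it reaches from about 0.35 to 0.85 m from the base axis. Payload 8.1 kg.
Tool frame: the origin (TCP) lies on the centre line of the jaws, within the pads' length; the fingertips stand 17 mm ahead of it and the grasp point (between the pads) lies 2 mm behind it; z points along the fingers, y is the direction in which the jaws open and shut (so a half turn about z gives the same grasp; the last joint's range is limited). The gripper opens to 85 mm and grips with 20 to 120 N. Pads are 22 mm wide; open, the fingers measure 114 mm over their backs; the gripper's body (76 mm by 85 mm) begins 54 mm behind the grasp point. The pads swing forward as they close: fully open they stand 13 mm farther back than shut.
Start: joints at [1.163, 0.13, 1.488, -0, 1.523, -0.085], TCP at [0.19, 0.569, 0.248] pointing down, gripper open.
Joint ranges: [-2.96, 2.96], [-0.89, 2.26], [0.02, 2.5], [-1.34, 4.48], [0, 2.73], [-2.66, 2.66]. Speed limits (rad/s): [2.39, 2.39, 2.79, 3.14, 3.14, 3.14].

INTERFACE

Orientations are given as [roll, pitch, yaw] about the fixed x, y, z axes, in that order (R = Rz(yaw) Ry(pitch) Rx(roll)).
In Python, from plant import ctrl gives the robot as it stands.
- The arm moves only by the tool move_arm, never from a script. Its argument "targets" is a list of rows, each a list of 7 numbers: the shift along the tool's x, y, z in mm, then the turn, a rotation vector about the tool's x, y, z in degrees, then the finger opening in mm, from 0 to 85.4. A call has 1 to 20 rows; each row shifts and turns the commanded pose from where the row before left it, along the tool's axes as they then stand; what a row does not reach is not made up. A row lasts 1/8 s, in which the tool goes at most 62.5 mm and 10.7 degrees, less where a joint would pass 70% of its speed; a pose out of reach is approached as far as the arm can. A call is refused whole if a number of a shift passes 62.5 or a number of a turn 10.7, either way. A call with a gripper value outside its range is refused whole. The fingers move at their own pace and stop on an object; "squeeze" is the grip in N (left out, the last holds). Time passes only in rows, so rows that do not move let the fingers close. It gives the time, the measured TCP pose, the force and the opening at its end, in the units of the state.
- ctrl.state(): the state, without advancing time (a new reading comes with each control period).
- ctrl.snapshot(name): name is "scene" or "top"; returns a dict with "frame" (480x640x3 uint8, blue, green, red), "fx", "fy", "cx", "cy" (pixels), "T" (4x4, takes a point from camera to world coordinates). Camera axes: x right, y down, z forward; pixel columns grow to the right and rows downward; lengths in m; the calibration is good to about 2 mm. A picture is of the moment at which its call begins. There is no depth.
- ctrl.job_done(): hands the job in, once; it reports no verdict.
The state is a dict: "clock": time; "q": joint angles; "joint_vel": joint speeds; "tau": joint torques, N m; "position": TCP position; "eef_rot": TCP orientation; "ft_force": force on the tool from outside, world axes, zero at the start; "wrist_torque": the same for the moment, N m; "gripper_width": finger opening in m.
Only numpy, scipy, OpenCV 4.12 (cv2) and the standard library are available. Lean on these libraries where they do the work, as an engineer would, in place of code of your own. Each camera call takes 0.05 s, during which the arm holds its last target.

TASK

The dispensing valve (the tall black cylinder) has to come off its holder for cleaning: pull the spring clip sideways out of that holder's cross-drilled pin and put the clip in the shallow steel tray, lying flat inside it. Leave the clip of the other holder, the one with the low square metal block, in its pin.

Things in the scene. Friction and masses are not known exactly. Their poses are not given: they have to be found in the camera images.
- clip_loop (a point): Loop centre of the clip to pull: steel wire hairpin clip 86 mm long, nearly level in the valve holder's pin, 64 mm above the table. Loop: 6 mm wire, 36 mm wide (y) over two straight sides 22 mm long (x); free air 50 mm below it. +x: from pin to loop, the way to pull; z up. Legs run to -x: a straight one through the pin (ends 64 mm from here), a springy one round it. Gives at a few N; clear after 45 mm
- valve_pin (a point): Centre of the cross hole in the upright dark steel pin (16 mm thick, top at 90 mm) of the fixed holder with the dispensing valve; 66 mm above the table. The hole runs along x; the clip's loop is on the +x side, its centre 43 mm out and 6 mm to -y. A 37 mm washer lies under the clip. The valve, a black cylinder 38 mm across, top at 122 mm, stands 75 mm from the pin to -x
- tray: Shallow open steel tray fixed to the table, 170 mm (its x) by 130 mm (its y), 28 mm high, walls and floor 4 mm thick. Origin at the centre of its underside, on the table; z up.
- otherclip_loop (a point): Centre of the loop of the like clip in the other, similar holder, which carries a low square aluminium block with two brass plugs in place of the valve. To be left as it is. Same axes as the first clip.
Things that resemble listed ones, but are neither listed nor needed, are in the scene too. Leave any orange or purple look-alike of the part that bears clip_loop alone. What is shaped like the part that bears valve_pin but blue is not meant.

How it is judged:
By the outcome, as a careful person would: the job done as asked, in the order asked, and still so for the second after the job is handed in, with the robot touching nothing.
It also fails if it takes over 35 s, if anything falls off the work surface, if the arm or the gripper's body presses on something with over 40 N, if the wrist force passes 120 N, or if a joint passes its speed limit or range.

## Working session

There is one attempt and no reset: what is moved stays moved. The work goes in short steps, Python scripts to look and compute and a tool call to move; the robot and the scene stay as the last step left them, time stands still between calls to the robot, and variables do not carry over. Pictures are saved under pics/ and viewed, and the job is handed in when it is done.

Besides the shell and the picture viewer there is one more tool, called after ">>>" by a JSON object that holds its "op" and its "data". move_arm: Moves the arm, as the interface text tells. Its arguments: {"type":"object","properties":{"targets":{"type":"array"},"squeeze":{"type":"number"}},"required":["targets"]}

```bash
mkdir -p pics; ls; python3 - <<'E'
from plant import ctrl
import cv2,pickle
d={}
for n in("scene","top"):
    s=ctrl.snapshot(n); d[n]=s; cv2.imwrite(f"pics/{n}0.png",s["frame"]); print(n,s["fx"],s["cx"],s["cy"],s["T"])
pickle.dump(d,open("s0.pkl","wb"))
print(ctrl.state())
E
```

```text
pics
scene 579.0544501458113 318.89721518384096 232.09932813337366 [[-0.46555424  0.58171447 -0.6669839   1.22523282]
 [ 0.8850176   0.30450547 -0.3521651   0.33203042]
 [-0.00175929 -0.75424445 -0.65659136  0.80792878]
 [ 0.          0.          0.          1.        ]]
top 569.1939213394129 315.31973837528426 237.608837926704 [[ 0.01710153 -0.99698183  0.07572823  0.43309813]
 [-0.99933421 -0.01460223  0.03343526 -0.08349447]
 [-0.03222855 -0.0762496  -0.99656777  1.01911062]
 [ 0.          0.          0.          1.        ]]
{'clock': 0.1, 'q': array([ 1.16263346e+00,  1.31107202e-01,  1.48919866e+00,  2.28280065e-05,
        1.52299341e+00, -8.53823235e-02]), 'joint_vel': array([-0.00177628, -0.00268197, -0.00171522, -0.00058894, -0.00075199,
        0.00205135]), 'tau': array([ 6.34533153e-04, -5.70952392e+01, -5.01939511e+01, -4.46521390e-04,
        8.25797411e-03, -2.75851039e-05]), 'position': array([0.19009437, 0.56858863, 0.2473209 ]), 'eef_rot': array([-3.13989420e+00, -1.68254872e-04,  2.81881086e+00]), 'ft_force': array([-0.06729103,  0.16658472,  0.24554027]), 'wrist_torque': array([-0.01341237, -0.05263884, -0.00263434]), 'gripper_width': 0.08564325052388137}
```

View pics/scene0.png

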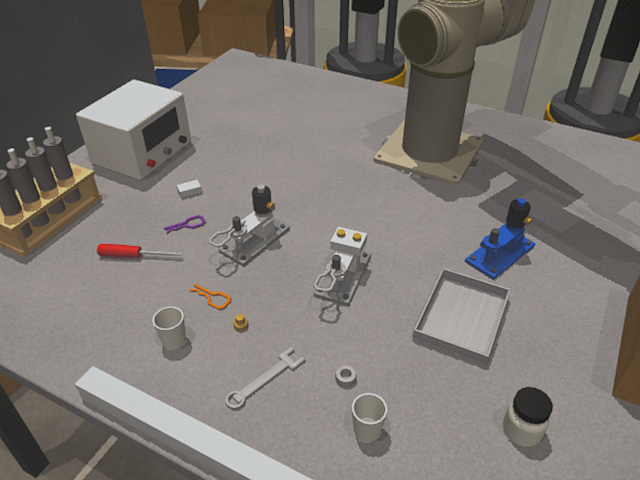

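View pics/top0.png

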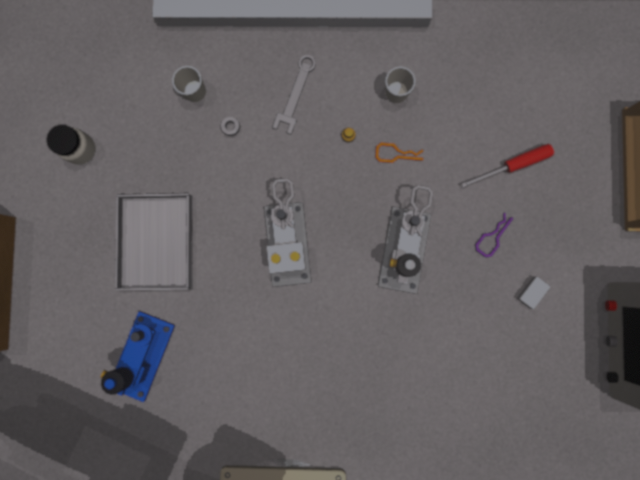

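The valve holder is at top (410,245), with its loop at about (421,198) and its pin at (414,221). In the scene view the loop is at about (222,235). The tray is at top (155,242). I'll zoom in next.

```bash
python3 - <<'E'
import cv2,pickle,numpy as np
d=pickle.load(open("s0.pkl","rb"))
a=d["top"]["frame"][175:300,370:450]; b=d["scene"]["frame"][175:275,195:300]
a=cv2.resize(a,None,fx=4.8,fy=4.8,interpolation=cv2.INTER_CUBIC); b=cv2.resize(b,(400,381),interpolation=cv2.INTER_CUBIC)
c=np.zeros((600,800,3),np.uint8); c[:600,:384]=a[:600]; c[:381,390:790]=b
cv2.imwrite("pics/zoom0.png",c)
E
```

```text
(no output)
```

View pics/zoom0.png

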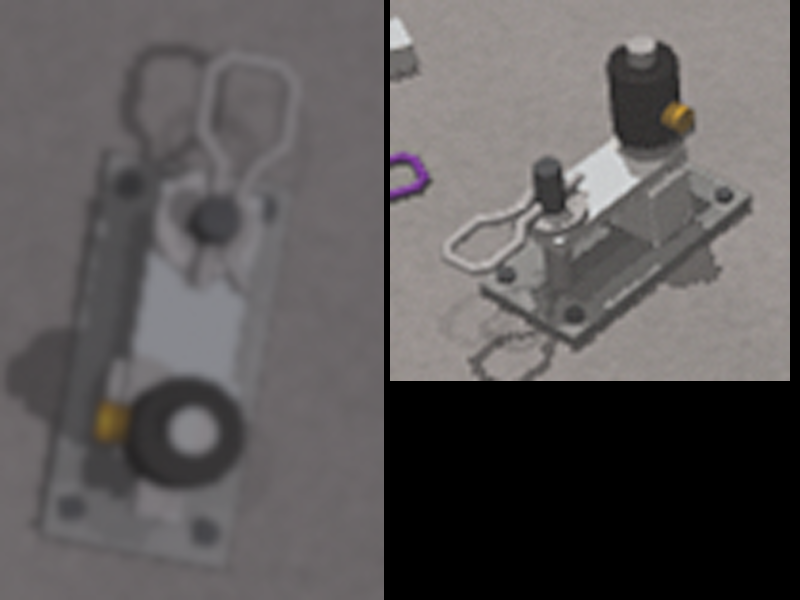

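```bash
cat >h.py <<'E'
import numpy as np,cv2
def ray(s,u,v):
    T=s["T"]; d=T[:3,:3]@np.array([(u-s["cx"])/s["fx"],(v-s["cy"])/s["fy"],1]); return T[:3,3],d
def pl(s,u,v,z):
    o,d=ray(s,u,v); return o+d*(z-o[2])/d[2]
def tri(s1,p1,s2,p2):
    o1,d1=ray(s1,*p1);o2,d2=ray(s2,*p2);d1/=np.linalg.norm(d1);d2/=np.linalg.norm(d2)
    t=np.linalg.lstsq(np.c_[d1,-d2],o2-o1,rcond=None)[0]; a=o1+t[0]*d1;b=o2+t[1]*d2
    return (a+b)/2,np.linalg.norm(a-b)
E
python3 - <<'E'
from h import *
import pickle
d=pickle.load(open("s0.pkl","rb"));T,S=d["top"],d["scene"]
np.set_printoptions(precision=4,suppress=True)
print("loop",pl(T,421.9,196.5,.064),pl(S,220.5,238.8,.064),tri(T,(421.9,196.5),S,(220.5,238.8)))
P=pl(T,414.8,220.8,.09);print("pin",P,pl(S,236.2,217.8,.09))
V=pl(T,410.2,265,.13);print("valve",V)
ax=P-V;print("yaw",np.degrees(np.arctan2(ax[1],ax[0])))
for n,(u,v) in dict(bl=(249,53),l=(202,100),r=(297,100)).items(): print(n,pl(T,370+u/4.8,175+v/4.8,.064))
# holder long edges
a=pl(T,370+103/4.8,175+150/4.8,.01);b=pl(T,370+42/4.8,175+530/4.8,.01);print("edge yaw",np.degrees(np.arctan2(*(a-b)[1::-1])))
for u,v in((118,195),(190,195),(190,290),(118,290)): print("tray",pl(T,u,v,.028))
print("other loop",pl(T,282,193,.064))
E
```

```text
loop [ 0.5777 -0.2297  0.064 ] [ 0.5751 -0.2262  0.064 ] (array([ 0.5765, -0.2277,  0.0648]), np.float64(0.004203751258536502))
pin [ 0.5336 -0.2143  0.09  ] [ 0.533  -0.2152  0.09  ]
valve [ 0.4602 -0.2018  0.13  ]
yaw -9.640288013796996
bl [ 0.5955 -0.2296  0.064 ]
l [ 0.5786 -0.2133  0.064 ]
r [ 0.579  -0.2464  0.064 ]
edge yaw -8.615542766532863
tray [0.5792 0.3019 0.028 ]
tray [0.5808 0.173  0.028 ]
tray [0.4134 0.1673 0.028 ]
tray [0.4112 0.2945 0.028 ]
other loop [0.5808 0.0064 0.064 ]
```

>>> {"op": "move_arm", "data": {"targets": [[0,0,0,0,0,-9.5,60],[-31.6,-45.4,0,0,0,0,60],[-31.6,-45.4,0,0,0,0,60],[-31.6,-45.4,0,0,0,0,60],[-31.6,-45.4,0,0,0,0,60],[-31.6,-45.4,0,0,0,0,60],[-31.6,-45.4,0,0,0,0,60],[-31.6,-45.4,0,0,0,0,60],[-31.6,-45.4,0,0,0,0,60],[-31.6,-45.4,0,0,0,0,60],[-31.6,-45.4,0,0,0,0,60],[-31.6,-45.4,0,0,0,0,60],[-31.6,-45.4,0,0,0,0,60],[-31.6,-45.4,0,0,0,0,60],[-31.6,-45.4,0,0,0,0,60],[-31.6,-45.4,0,0,0,0,60],[-31.6,-45.4,0,0,0,0,60],[0,0,40,0,0,0,60],[0,0,20,0,0,0,60],[0,0,0,0,0,0,60]]}}

```text
clock: 2.6
position: [0.5745, -0.2262, 0.1856]
eef_rot: [3.14, -0.005, 2.985]
ft_force: [0.1, 0.2, -0.0]
gripper_width: 0.0601
```

>>> {"op": "move_arm", "data": {"targets": [[-2.3,-1.5,20,0,0,0,60],[0,0,25,0,0,0,60],[0,0,25,0,0,0,60],[0,0,25,0,0,0,60],[0,0,12,0,0,0,60],[0,0,8,0,0,0,60],[0,0,0,0,0,0,60]]}}

```text
clock: 3.48
position: [0.5783, -0.2293, 0.0734]
eef_rot: [-3.142, 0.0, 2.985]
ft_force: [-0.2, -0.9, -0.6]
gripper_width: 0.0599
```

```bash
cat >snap.py <<'E'
import sys,cv2,numpy as np
from plant import ctrl
S=ctrl.snapshot("scene")["frame"];T=ctrl.snapshot("top")["frame"]
n=sys.argv[1];a=list(map(int,sys.argv[2:]))  # scene x0,y0,w ; top x0,y0,w
f=lambda I,x,y,w:cv2.resize(I[y:y+w,x:x+w],(398,398),interpolation=cv2.INTER_CUBIC)
cv2.imwrite(f"pics/{n}.png",np.hstack([f(S,*a[:3]),np.zeros((398,4,3),np.uint8),f(T,*a[3:])]))
E
python3 snap.py g1 170 150 130 360 150 130
```

```text
(no output)
```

View pics/g1.png

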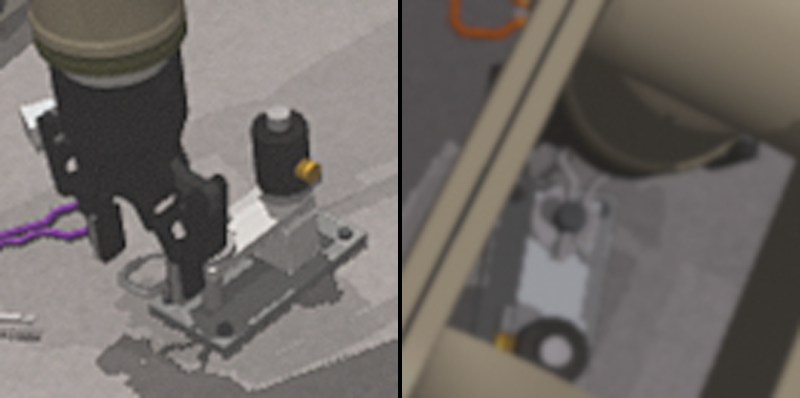

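The fingers straddle the loop in the scene view: tips at zoomed (107,258) and (187,298), loop between them at about (155,275). I'll go a little lower, then close.

>>> {"op": "move_arm", "data": {"targets": [[0,0,6,0,0,0,60],[0,0,0,0,0,0,50],[0,0,0,0,0,0,30],[0,0,0,0,0,0,30],[0,0,0,0,0,0,30],[0,0,0,0,0,0,30]], "squeeze": 35}}

```text
clock: 4.32
position: [0.5781, -0.2292, 0.0674]
eef_rot: [3.141, -0.0, 2.985]
ft_force: [-1.6, 1.4, 0.5]
gripper_width: 0.0346
```

```bash
python3 snap.py g2 180 180 90 360 150 130
```

```text
(no output)
```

View pics/g2.png

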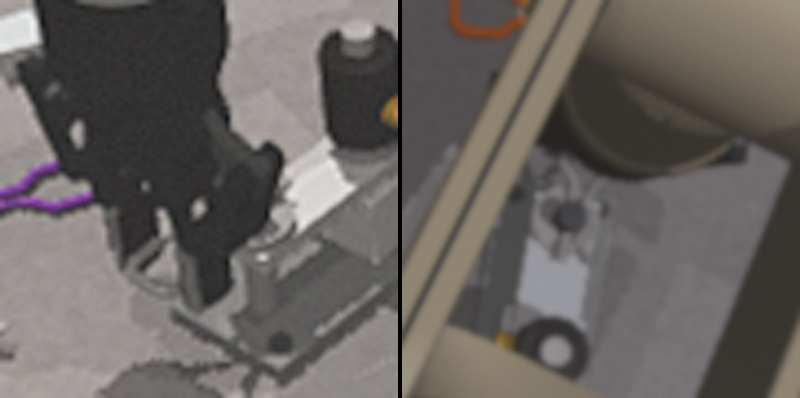

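The loop is held between the pads, with the opening at 34.6 mm. Now I'll pull along the clip axis, which is tool -x.

>>> {"op": "move_arm", "data": {"targets": [[0,0,0,0,0,0,25],[-3,0,0,0,0,0,25],[-4,0,0,0,0,0,25],[-5,0,0,0,0,0,25],[-6,0,0,0,0,0,25],[-6,0,0,0,0,0,25]], "squeeze": 50}}

```text
clock: 5.18
position: [0.6025, -0.2333, 0.0672]
eef_rot: [-3.141, 0.001, 2.985]
ft_force: [-0.8, -0.2, -1.0]
gripper_width: 0.0338
```

```bash
python3 snap.py g3 170 180 110 360 150 130
```

```text
(no output)
```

View pics/g3.png

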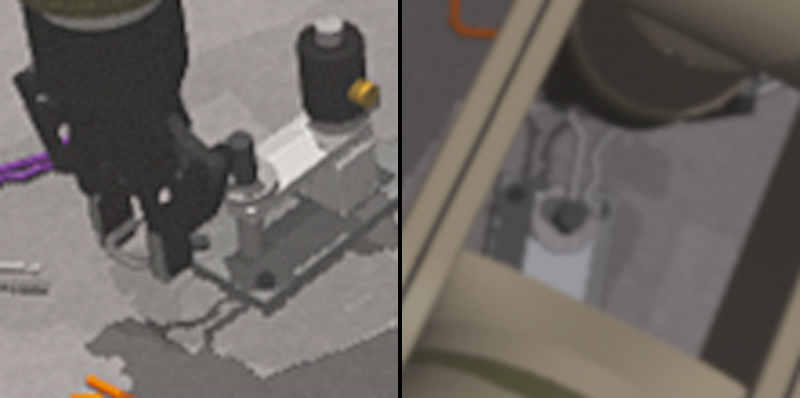

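The clip is coming out with the gripper. Its leg is still at the pin, at top-zoom (575,195), so I'll keep pulling and then lift.

>>> {"op": "move_arm", "data": {"targets": [[-8,0,0,0,0,0,25],[-10,0,0,0,0,0,25],[-10,0,0,0,0,0,25],[-10,0,0,0,0,0,25],[-8,0,0,0,0,0,25],[0,0,-15,0,0,0,25],[0,0,-30,0,0,0,25],[0,0,-45,0,0,0,25],[0,0,-45,0,0,0,25],[0,0,0,0,0,0,25]]}}

```text
clock: 6.52
position: [0.65, -0.2416, 0.2101]
eef_rot: [-3.139, 0.01, 2.985]
ft_force: [-0.1, -1.3, 0.5]
gripper_width: 0.0338
```

```bash
python3 snap.py g4 130 130 160 340 100 160
```

```text
(no output)
```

View pics/g4.png

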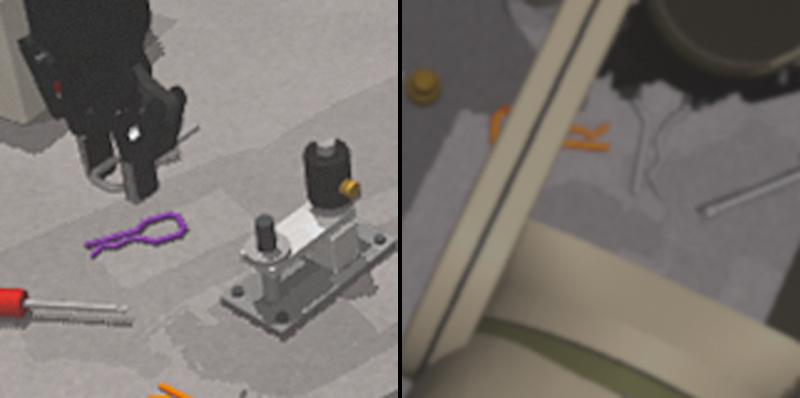

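The clip is out and held level. Its legs show at top-zoom (640,190), and the valve pin is bare. Moving to the tray.

>>> {"op": "move_arm", "data": {"targets": [[9,19,0,0,0,0,25],[16,36,0,0,0,0,25],[18,39,0,0,0,0,25],[18,39,0,0,0,0,25],[18,39,0,0,0,0,25],[18,39,0,0,0,0,25],[18,39,0,0,0,0,25],[18,39,0,0,0,0,25],[18,39,0,0,0,0,25],[18,39,0,0,0,0,25],[16,36,0,0,0,0,25],[14,32,0,0,0,0,25],[6,12,0,0,0,0,25],[0,0,30,0,0,0,25],[0,0,40,0,0,0,25],[0,0,30,0,0,0,25],[0,0,0,0,0,0,25]]}}

```text
clock: 8.75
position: [0.5118, 0.2316, 0.0984]
eef_rot: [-3.138, -0.007, 2.984]
ft_force: [-0.1, -0.4, -0.9]
gripper_width: 0.0337
```

```bash
python3 snap.py g5 380 180 180 90 160 160
```

```text
(no output)
```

View pics/g5.png

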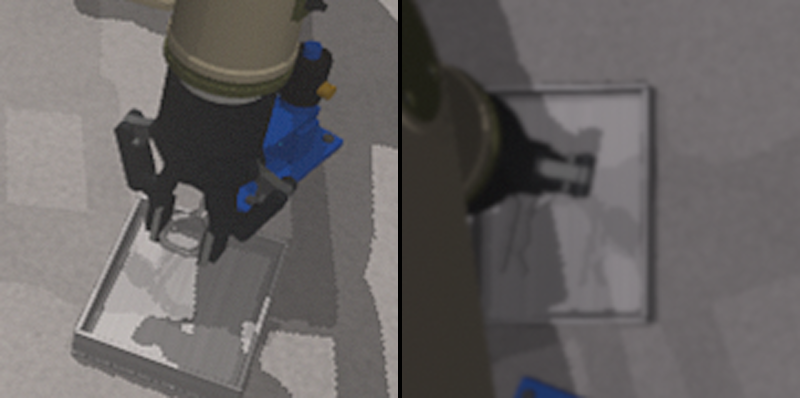

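>>> {"op": "move_arm", "data": {"targets": [[-5,0,15,0,0,0,25],[0,0,20,0,0,0,25],[0,0,20,0,0,0,25],[0,0,10,0,0,0,25],[0,0,6,0,0,0,25],[0,0,2,0,0,0,25],[0,0,0,0,0,0,25]]}}

```text
clock: 9.72
position: [0.52, 0.2327, 0.0297]
eef_rot: [3.141, 0.001, 2.985]
ft_force: [-0.3, 0.3, -0.6]
gripper_width: 0.0337
```

```bash
python3 snap.py g6 390 210 130 90 160 160
```

```text
(no output)
```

View pics/g6.png

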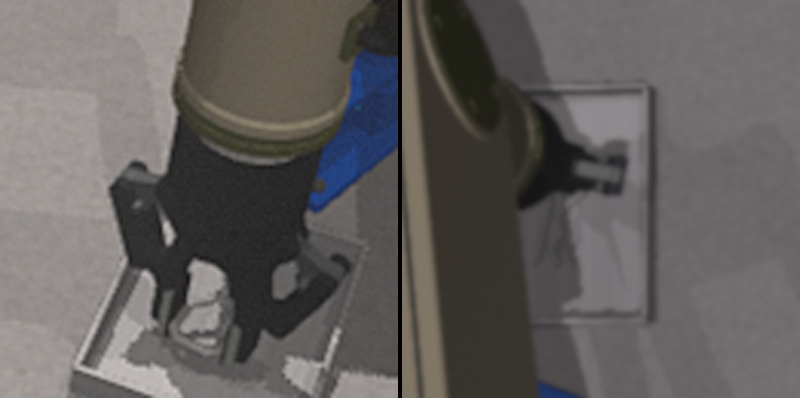

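The clip is inside the walls and nearly at the floor, with its loop at scene-zoom (200,325). I'll lower it a little more.

>>> {"op": "move_arm", "data": {"targets": [[0,0,3,0,0,0,25],[0,0,2,0,0,0,25],[0,0,1,0,0,0,25],[0,0,0,0,0,0,25]]}}

```text
clock: 10.32
position: [0.5195, 0.2324, 0.0231]
eef_rot: [-3.141, -0.0, 2.985]
ft_force: [-0.1, 0.0, 0.3]
gripper_width: 0.0336
```

Now I'll open slowly to 50 mm and rise.

>>> {"op": "move_arm", "data": {"targets": [[0,0,0,0,0,0,38],[0,0,0,0,0,0,42],[0,0,0,0,0,0,46],[0,0,0,0,0,0,50],[0,0,0,0,0,0,50],[0,0,-8,0,0,0,50],[0,0,-20,0,0,0,50],[0,0,-40,0,0,0,50],[0,0,-50,0,0,0,50],[0,0,-50,0,0,0,50],[30,-30,-20,0,0,0,50],[30,-45,0,0,0,0,50],[30,-45,0,0,0,0,50],[30,-45,0,0,0,0,50],[10,-20,0,0,0,0,50],[0,0,0,0,0,0,50]], "squeeze": 20}}

```text
clock: 12.32
position: [0.3624, 0.0694, 0.2129]
eef_rot: [3.141, 0.003, 2.982]
ft_force: [-0.3, 1.2, 0.7]
gripper_width: 0.0498
```

```bash
python3 snap.py g7 400 240 120 90 160 160; python3 -c "
from plant import ctrl;import cv2
cv2.imwrite('pics/full7.png',ctrl.snapshot('scene')['frame'])"
```

```text
(no output)
```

View pics/g7.png

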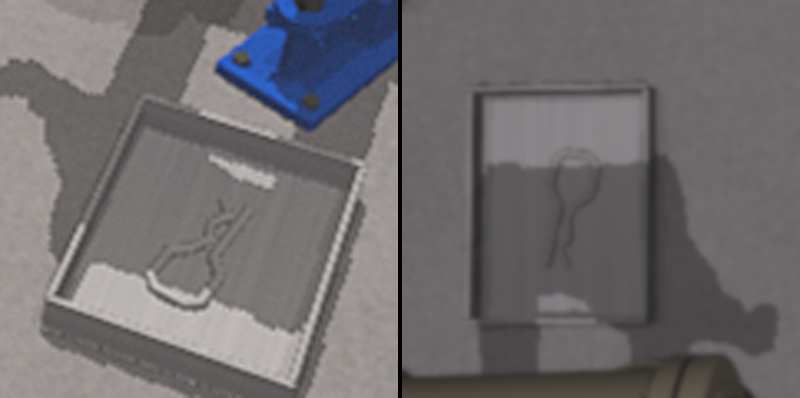

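View pics/full7.png

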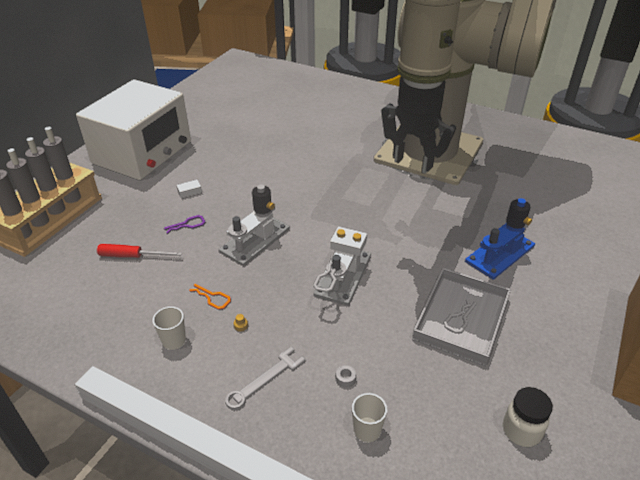

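The clip lies flat in the tray, with its loop at scene (453,325). The valve pin at (237,222) is bare, the other clip is still in its pin at (325,278), and nothing else has moved.

```bash
python3 -c "
from plant import ctrl
print(ctrl.job_done())"
```

```text
the job is handed in; nothing more can be done
None
```

I pulled the valve holder's clip out of its pin along its axis, laid it in the steel tray, and handed the job in at about 12.4 s.

In the last pictures the clip lies flat inside the tray, clear of the walls. The valve holder's pin is bare, and the valve stands where it was. The other holder's clip is still in its pin. The orange and purple clips and the blue holder look untouched, and the arm is clear of everything. The wrist force readings at the end of each move stayed below about 2 N. No check failed; the two camera views put the loop about 4 mm apart at the start, and the grasp still went well.

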